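Set up the sloping drilling jig for a long blank

TASK

Set the sloping drilling jig up for the long pale blank: draw the orange-handled stop pin out of the sloping rail and park it upright in the notch of the jig's side bracket, pushed to the closed end of the notch and hanging by its collar, and let go of it. Then lay the long blank along the sloping rail, flat, centred and straight, its lower end up against the red stop; keep hold of it until it rests on the rail, do not drop it. Leave the dark offcut, the glue bottle and the brush alone.

Things in the scene. Friction and masses are not known exactly. Their poses are not given: they have to be found in the camera images.
- jig: Fixed drilling jig, plywood base 290 x 100 x 12 mm. Origin on the bench; x runs level in the uphill direction of the rail (roughly along the bench to the robot's left, world +y), y to its left (roughly towards the robot), z up. A dark steel post at x = 140..170 mm stands behind the rail's upper end and carries a guide arm above the rail (see guide).
- bed: Sloping aluminium rail with red stop, fixed on the jig. x points up the slope (30 deg), z square to its top face (leaning 30 deg from vertical, downhill), y as the jig's. Origin: on the top face, mid width, at the uphill face of the stop; at (-60, 0, 65) mm of the jig. Top face 36 mm wide, free from x = 0 to 180 mm. Stop: x = -12..0 mm, 16 mm high. A blank may stick where it is laid.
- guide (a point): Middle of the lower front edge of the guide arm, a dark steel bar above the rail: at (25, 0, 220) mm of the jig, axes as the jig. The arm is 30 mm wide and 22 mm high and runs from here back (+x) to the post; a small screw knob on it reaches 278 mm above the bench. Keep tool and blank clear below and in front of it.
- bore (a point): Mouth of the pin's bore in the rail's top face, 60 mm up the slope from the stop; the bore is 15 mm wide, goes through 45 mm, along the rail's z axis.
- notch (a point): Where the parked pin's axis goes, on the level top of the steel side bracket: (-20, -125, 90) mm of the jig, axes as the jig. Plate 8 mm thick, 70 mm wide along y, from 36 mm in front (-x) of this point to 52 mm behind, with a wall under its rear end. The notch is a slot 20 mm wide, open at the front edge (-x), closed 10 mm behind this point. Nothing below it for 75 mm.
- pin: Loose stop pin, 0.11 kg. Origin: on its axis at the collar's underside; z points to the handle end. Steel shank 12 mm diameter, z = -40..0 mm; collar 36 mm diameter, z = 0..6 mm; square orange handle 24 x 24 mm, z = 6..51 mm, flats square to the pin's x and y. At the start it stands in the bore, collar on the rail, its axes along the rail's.
- blank: Loose pale wooden blank 140 long (x) x 44 wide (y) x 36 mm high (z), about 0.16 kg. Origin: centre of its underside; lies flat on the bench at the start. Either end may be the lower one.
- offcut: Dark wooden offcut 80 (x) x 44 x 36 mm lying on the bench, origin at the centre of its underside; a bystander, not to be moved.
- glue: White glue bottle with red cap, 60 mm diameter, 150 mm high, upright on the bench, origin at the centre of its underside; a bystander.
- brush: Bench brush lying on the bench, about 200 mm long; a bystander.
Not all that is in view belongs to the job. What is shaped like the blank but blue or yellow is not meant.

How it is judged:
On the way, in this order (a step that is already met when the one before it is completed fails the run):
1. the pin is drawn clear of its bore (distance between pin and bore above 0.045 m), for 0.1 s.
2. the pin is parked upright in the notch and let go (horizontal distance between pin and notch below 0.01 m and z of pin in the frame of notch between -0.004 and 0.005 m and angle between pin's own z axis and vertical below 0.15 rad and contact force between the fingers and pin below 0.1 N), for 0.2 s.
3. the blank rests on the rail while still held (contact force between the fingers and blank above 0.5 N and contact force between blank and bed above 0.3 N and z of blank in the frame of bed between -0.01 and 0.012 m and angle between the z axis of blank and the z axis of bed, either way round below 0.2 rad), for 0.1 s.
At the end, for the whole second after the job is handed in: Pin hangs upright (0.15 rad) by its collar in the notch, axis within 10 mm of the parking point, collar -4..+5 mm from the plate. Blank lies flat (0.06 rad, 4 mm) on the rail, in line (0.08 rad), centred within 7 mm, lower end within 4.5 mm of the red stop. Both at rest (horizontal distance between pin and notch below 0.01 m and z of pin in the frame of notch between -0.004 and 0.005 m and angle between pin's own z axis and vertical below 0.15 rad and x of blank in the frame of bed between 0.065 and 0.0745 m and y of blank in the frame of bed between -0.007 and 0.007 m and z of blank in the frame of bed between -0.004 and 0.004 m and angle between the x axis of blank and the x axis of bed, either way round below 0.08 rad and angle between the z axis of blank and the z axis of bed, either way round below 0.06 rad and linear speed of blank below 0.02 m/s and linear speed of pin below 0.03 m/s); the robot touches nothing.
It fails at once if a bystander (offcut, glue bottle, brush) is moved more than 25 mm (distance of any of offcut, glue, brush from where it was at the start of the episode above 0.025 m).
It also fails if it takes over 61 s, if anything falls off the work surface, if the arm or the gripper's body presses on something with over 40 N, if the wrist force passes 120 N, or if a joint passes its speed limit or range.

ROBOT

A 6-joint arm with a two-finger parallel gripper is mounted at the origin on the work surface. World frame = base frame: x ahead of the robot, y to its left, z up, the work surface at z = 0. Lengths are in m, angles in rad, forces in N, time in s.
With the tool pointing down it reaches from about 0.35 to 0.975 m from the base axis. Payload 7.1 kg.
Tool frame: the origin (TCP) lies midway between the tips of the shut fingers; the grasp point (between the pads) lies 19 mm behind it (arm.pinch_z is the z of the grasp point in the tool frame, in m); z points along the fingers, y is the line along which they close (so a half turn about z gives the same grasp; the last joint's range is limited). The gripper opens to 88 mm and grips with 3 to 60 N. Pads are 20 mm wide; open, the fingers measure 115 mm over their backs; the gripper's body (75 mm by 178 mm) begins 61 mm behind the grasp point.
Start: joints at [-1.238, 0.423, 1.63, -0, 1.089, -0.019], TCP at [0.215, -0.587, 0.223] pointing down, gripper open.
Joint ranges: [-3, 3], [-0.9, 2.11], [0.09, 2.58], [-1.31, 4.45], [0.11, 2.69], [-2.54, 2.54]. Speed limits (rad/s): [2.39, 2.39, 3.01, 3.14, 3.14, 3.14].

INTERFACE

Orientations are given as a rotation vector (axis times angle).
In Python, from plant import arm gives the robot as it stands.
- The arm moves only by the tool jog_arm, never from a script. Its argument "targets" is a list of rows, each a list of 3 entries, a list of its own where there are three numbers: the shift along the tool's x, y, z in cm, then the turn, a rotation vector about the tool's x, y, z in degrees, then the finger opening in cm, from 0 to 8.78. In form: [[[tx, ty, tz], [rx, ry, rz], fingers], ...]. A call has 1 to 10 rows; each row shifts and turns the commanded pose from where the row before left it, along the tool's axes as they then stand; what a row does not reach is not made up. A row lasts 1/12 s, in which the tool goes at most 41.7 mm and 7.16 degrees, less where a joint would pass 70% of its speed; a pose out of reach is approached as far as the arm can. A call is refused whole if a number of a shift passes 4.17 or a number of a turn 7.16, either way. A call with a gripper value outside its range is refused whole. The fingers move at their own pace and stop on an object; "newtons" is the grip in N (left out, the last holds). Time passes only in rows, so rows that do not move let the fingers close. It gives the time, the measured TCP pose, the force, the opening and the grip force at its end, in the units of the state.
- arm.get_obs(): the state, without advancing time (a new reading comes with each control period).
- arm.read_camera(name): name is "scene" or "top" or "wrist"; returns the picture (400x640x3 uint8, red, green, blue); there is no depth.
- arm.camera_info(name): a dict with "fov_y" (degrees; the focal length in pixels is half the picture's height over the tangent of half this angle, whatever the lens; pixels are square), "cx", "cy" (the principal point, pixels), "world_from_camera" (4x4, takes a point from camera to world coordinates). Camera axes: x right, y up, looking along -z (the intrinsics and any distortion apply to the point x, -y, -z); pixel columns grow to the right and rows downward; lengths in m; the calibration is good to about 2 mm. A picture is of the moment at which its call begins: read the wrist's pose just before it. camera_info takes no time and is no camera call; for the wrist camera it gives the pose at the moment of the call.
- arm.job_done(): hands the job in; it is judged then, once.
The state is a dict: "time": time; "qpos": joint angles; "qvel": joint speeds; "tau": joint torques, N m; "eef_pos": TCP position; "ee_rot": TCP orientation; "contact_force": force on the tool from outside, world axes, zero at the start; "ft_torque": the same for the moment, N m; "finger_gap": opening from 0.0 (shut) to 1.0 (fully open); "gripper_force": force on a finger pad.
Only numpy, scipy, OpenCV 4.12 (cv2) and the standard library are available. Lean on these libraries where they do the work, as an engineer would, in place of code of your own. Each camera call takes 0.05 s, during which the arm holds its last target. There are 200 camera calls.

## Working session

There is one attempt and no reset: what is moved stays moved. The work goes in short steps, Python scripts to look and compute and a tool call to move; the robot and the scene stay as the last step left them, time stands still between calls to the robot, and variables do not carry over. Pictures are saved under pics/ and viewed, at most 13 in all, crops included, and the job is handed in when it is done.

Besides the shell and the picture viewer there is one more tool, called after "Emit:" as name(argument=value, ...) on one line, values as JSON. jog_arm: Moves the arm, as the interface text tells. Its arguments: {"type":"object","properties":{"targets":{"type":"array"},"newtons":{"type":"number"}},"required":["targets"]}

```bash
ls; mkdir -p pics; python3 - <<'E'
from plant import arm
import cv2, numpy as np
np.set_printoptions(precision=4,suppress=True)
for n in("scene","top"):
    i=arm.camera_info(n); print(n,i)
    cv2.imwrite(f"pics/{n}0.png",arm.read_camera(n)[:,:,::-1])
print(arm.camera_info("wrist"));print(arm.get_obs(),arm.pinch_z)
E
```

```text
pics
scene {'fov_y': 48.94109666143481, 'cx': 312.0273420600392, 'cy': 193.96380510792244, 'world_from_camera': array([[-0.4239, -0.5502,  0.7194,  1.5675],
       [ 0.9057, -0.267 ,  0.3294,  0.3995],
       [ 0.0109,  0.7912,  0.6115,  1.0192],
       [ 0.    ,  0.    ,  0.    ,  1.    ]])}
top {'fov_y': 53.90229850460342, 'cx': 322.1132001651996, 'cy': 194.75307482418742, 'world_from_camera': array([[-0.0152,  0.9793, -0.202 ,  0.2696],
       [-0.9999, -0.0156, -0.0001, -0.051 ],
       [-0.0032,  0.202 ,  0.9794,  1.546 ],
       [ 0.    ,  0.    ,  0.    ,  1.    ]])}
{'fov_y': 58.43782303622517, 'cx': 320.3914373170473, 'cy': 199.7855165498987, 'world_from_camera': array([[ 0.345 ,  0.9045,  0.2506,  0.2827],
       [-0.9386,  0.3334,  0.0888, -0.5619],
       [-0.0032, -0.2659,  0.964 ,  0.3853],
       [ 0.    ,  0.    ,  0.    ,  1.    ]])}
{'time': 0.1, 'qpos': array([-1.238 ,  0.4237,  1.6306,  0.    ,  1.0886, -0.019 ]), 'qvel': array([-0.0006, -0.0021, -0.0021, -0.0007, -0.001 ,  0.0014]), 'tau': array([  0.0002, -54.5617, -27.4324,   0.0646,   0.0188,  -0.    ]), 'eef_pos': array([ 0.2152, -0.5862,  0.222 ]), 'ee_rot': array([-3.0918, -0.5495,  0.0003]), 'contact_force': array([0.019 , 0.0172, 0.8713]), 'ft_torque': array([ 0.0029, -0.0062,  0.0426]), 'gripper_force': 0.0, 'finger_gap': 1.0003805486275512} -0.0187
```

View pics/scene0.png

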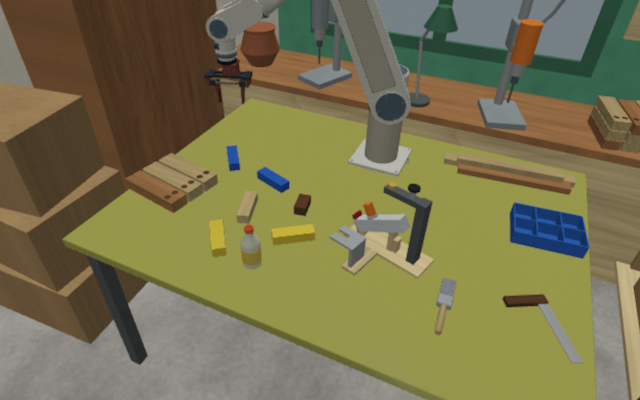

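View pics/top0.png

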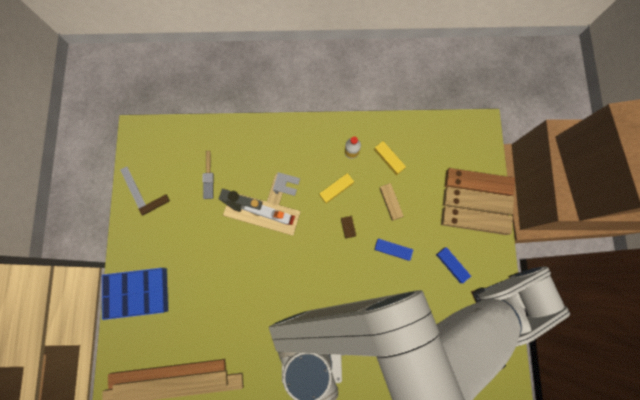

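Blank candidates are all about the same shape. Pale: scene (247,206), top (391,202). Yellow and blue: scene (217,236), (293,234), (273,180), (232,157). The drilled boards at the left, scene (175,180), are bigger stock. The lone pale one fits the description. I'll confirm it and locate the jig corners in an enlarged crop.

```bash
python3 - <<'E'
import cv2, numpy as np
s=cv2.imread("pics/scene0.png");t=cv2.imread("pics/top0.png")
z=lambda im,x,y,w,h,k:cv2.resize(im[y:y+h,x:x+w],None,fx=k,fy=k,interpolation=cv2.INTER_CUBIC)
c=np.zeros((600,800,3),np.uint8)
c[:300,:400]=z(t,210,165,100,75,4)      # top jig
c[:300,400:]=z(t,330,165,100,75,4)  # top blank
c[300:,:400]=z(s,325,180,114.__int__(),100,3)[:300,:400] if 0 else cv2.copyMakeBorder(z(s,325,176,133,100,3),0,0,0,1,0)
c[300:,400:]=z(s,220,170,100,75,4)
cv2.imwrite("pics/c1.png",c)
E
```

```text
File "<stdin>", line 7
    c[300:,:400]=z(s,325,180,114.__int__(),100,3)[:300,:400] if 0 else cv2.copyMakeBorder(z(s,325,176,133,100,3),0,0,0,1,0)
                                ^
SyntaxError: invalid decimal literal
```

```bash
python3 - <<'E'
import cv2, numpy as np
s=cv2.imread("pics/scene0.png");t=cv2.imread("pics/top0.png")
z=lambda im,x,y,w,h,k:cv2.resize(im[y:y+h,x:x+w],None,fx=k,fy=k,interpolation=cv2.INTER_CUBIC)
c=np.zeros((600,800,3),np.uint8)
c[:300,:400]=z(t,210,165,100,75,4)      # top jig
c[:300,400:]=z(t,330,165,100,75,4)  # top blank
c[300:,:399]=z(s,325,176,133,100,3)
c[300:,400:]=z(s,220,170,100,75,4)
cv2.imwrite("pics/c1.png",c)
E
```

```text
(no output)
```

View pics/c1.png

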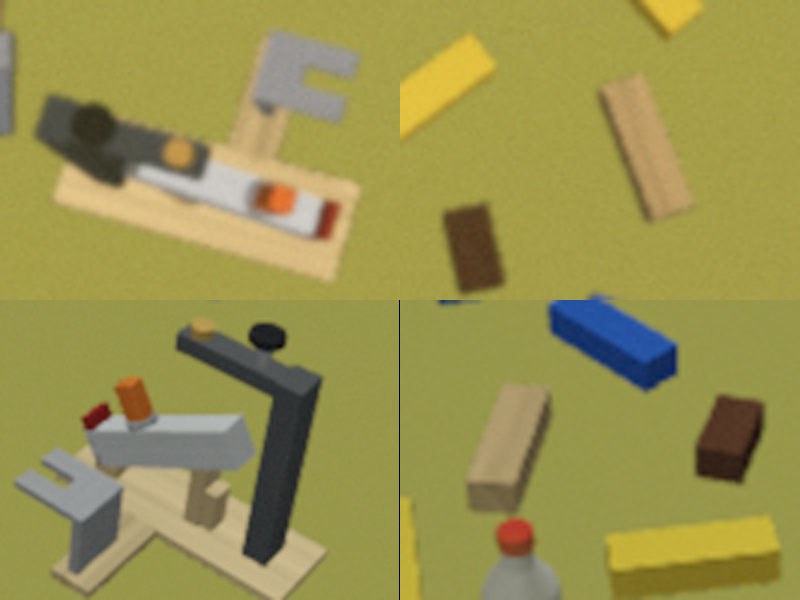

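The crops confirm the pale blank at top (391,202). They also show the bracket plate corners, the red stop at about top (292,220) and the guide arm. Next I fit the jig and blank poses.

```bash
cat > h.py <<'E'
import numpy as np, cv2
from plant import arm
from scipy.optimize import least_squares
from scipy.spatial.transform import Rotation as R
np.set_printoptions(precision=4,suppress=True)
def cam(n):
    i=arm.camera_info(n); return i
def proj(i,P):
    P=np.atleast_2d(P);M=np.linalg.inv(i["world_from_camera"]);f=200/np.tan(np.radians(i["fov_y"]/2))
    c=P@M[:3,:3].T+M[:3,3]; return np.c_[i["cx"]+f*c[:,0]/-c[:,2], i["cy"]-f*c[:,1]/-c[:,2]]
def unproj(i,uv,z):
    f=200/np.tan(np.radians(i["fov_y"]/2));uv=np.atleast_2d(uv);M=i["world_from_camera"]
    d=np.c_[(uv[:,0]-i["cx"])/f,-(uv[:,1]-i["cy"])/f,-np.ones(len(uv))]@M[:3,:3].T
    return M[:3,3]+d*((z-M[2,3])/d[:,2])[:,None]
def T(x,y,z,rot): M=np.eye(4);M[:3,:3]=rot.as_matrix();M[:3,3]=[x,y,z];return M
def app(M,P): return np.atleast_2d(P)@M[:3,:3].T+M[:3,3]
bedJ=T(-.06,0,.065,R.from_euler('y',-30,degrees=True))
def fit(obs,x0):  # obs: list of (cam info, local pts, uv); solves x,y,yaw
    g=lambda p:T(p[0],p[1],0,R.from_euler('z',p[2]))
    r=least_squares(lambda p:np.concatenate([(proj(i,app(g(p),L))-uv).ravel() for i,L,uv in obs]),x0,loss='soft_l1')
    for i,L,uv in obs: print("resid px\n",proj(i,app(g(r.x),L))-uv)
    return r.x
E
python3 - <<'E'
from h import *
t=cam("top");s=cam("scene")
U=lambda p,k,ox,oy:(np.array(p)+.5)/k-.5+[ox,oy]
plate=np.array([[-56,-160,90],[-56,-90,90],[32,-160,90],[32,-90,90]])/1e3
arm_=np.array([[25,-15,242],[25,15,242]])/1e3
stop=app(bedJ,np.array([[0,-18,16],[-12,-18,16],[-12,18,16],[0,18,16]])/1e3)
obs=[(t,plate,U([[358,55],[345,120],[270,33],[255,103]],4,210,165)),
 (t,arm_,U([[210,148],[202,180]],4,210,165)),(t,stop,U([[325,200],[340,203],[332,238],[317,235]],4,210,165)),
 (s,plate,U([[15,185],[55,152],[80,218],[122,189]],3,325,176))]
j=fit(obs,[.6,.2,1.5]);print("jig",j,np.degrees(j[2]))
bl=np.array([[-70,22,36],[-70,-22,36],[70,22,36],[70,-22,36]])/1e3
# top crop corners: far-left(600,88) far-right(640,74) near-left(650,220) near-right(692,206)
uv=U([[200,88],[240,74],[250,220],[292,206]],4,330,165)
print(unproj(t,uv,.036))
ob=[(t,bl,uv[[2,3,0,1]])]
suv=U([[103,86],[149,88],[69,184],[117,187]],4,220,170)  # scene: robot side L,R; near side L,R
print(unproj(s,suv,.036))
b=unproj(t,uv,.036).mean(0);print(b)
bb=fit([(t,bl,uv[[2,3,0,1]][[0,1,2,3]][[1,0,3,2]][[1,0,3,2]]) ],[b[0],b[1],.2]);print(bb)
E
```

```text
resid px
 [[ 0.2903 -0.7819]
 [-1.4791  0.3285]
 [ 0.1589 -1.0635]
 [-1.2959 -1.3128]]
resid px
 [[-0.1339 -0.8195]
 [-0.7181 -0.3498]]
resid px
 [[ 1.572  -0.2028]
 [ 0.5848 -0.0053]
 [-0.026   0.3839]
 [ 0.9387  0.2147]]
resid px
 [[-0.3728 -2.4279]
 [ 0.2029 -2.6811]
 [ 0.8004  0.0079]
 [ 0.4641 -2.3725]]
jig [0.4997 0.1324 1.2927] 74.06683424898294
[[ 0.6102 -0.2777  0.036 ]
 [ 0.6237 -0.3177  0.036 ]
 [ 0.4786 -0.3201  0.036 ]
 [ 0.4917 -0.3615  0.036 ]]
[[ 0.5023 -0.358   0.036 ]
 [ 0.4865 -0.3185  0.036 ]
 [ 0.6333 -0.3105  0.036 ]
 [ 0.6188 -0.2715  0.036 ]]
[ 0.551  -0.3193  0.036 ]
resid px
 [[-0.0037  0.2423]
 [ 0.112   0.0733]
 [-0.286  -0.1404]
 [ 0.1683 -0.1863]]
[ 0.5511 -0.3192  0.3159]
```

```bash
cat >> h.py <<'E'
def plan(pos,rot,grip,vmax=3.5,wmax=6.0,n0=1):
    """print rows from measured pose to (pos, Rotation), tool-frame cm/deg"""
    o=arm.get_obs();p=np.array(o["eef_pos"]);r=R.from_rotvec(o["ee_rot"])
    dr=(r.inv()*rot).as_rotvec(degrees=True);d=np.array(pos)-p
    n=max(n0,int(np.ceil(max(np.linalg.norm(d)*100/vmax,np.linalg.norm(dr)/wmax))))
    rows=[]
    for k in range(n):
        sh=r.inv().apply(np.array(pos)-p)*100/(n-k);sh=np.round(sh,2)
        tw=np.round((r.inv()*rot).as_rotvec(degrees=True)/(n-k),1 if k<n-1 else 2)
        rows.append([sh.tolist(),tw.tolist(),grip])
        p=p+r.apply(sh/100); r=r*R.from_rotvec(tw,degrees=True)
    for k in range(0,n,10): print(str(rows[k:k+10]).replace(" ",""))
def down(az): # tool z down, tool x at azimuth az (rad)
    c,s=np.cos(az),np.sin(az);return R.from_matrix(np.array([[c,s,0],[s,-c,0],[0,0,-1]]).T)
def st():
    o=arm.get_obs();print(o["time"],o["eef_pos"],o["ee_rot"],o["contact_force"],o["finger_gap"]*8.78,o["gripper_force"])
E
python3 -c "
from h import *
plan([.546,.075,.40],down(1.2927),8.78)"
```

```text
[[[2.45,-2.3,-0.81],[-0.0,-0.0,-2.5],8.78],[[2.55,-2.2,-0.81],[-0.0,-0.0,-2.4],8.78],[[2.63,-2.09,-0.81],[-0.0,-0.0,-2.5],8.78],[[2.72,-1.97,-0.81],[-0.0,-0.0,-2.4],8.78],[[2.8,-1.85,-0.8],[-0.0,-0.0,-2.5],8.78],[[2.88,-1.73,-0.81],[-0.0,-0.0,-2.4],8.78],[[2.95,-1.61,-0.8],[-0.0,-0.0,-2.5],8.78],[[3.02,-1.48,-0.81],[-0.0,-0.0,-2.4],8.78],[[3.08,-1.35,-0.8],[-0.0,-0.0,-2.5],8.78],[[3.13,-1.21,-0.81],[-0.0,-0.0,-2.4],8.78]]
[[[3.18,-1.08,-0.8],[-0.0,-0.0,-2.5],8.78],[[3.23,-0.94,-0.81],[-0.0,-0.0,-2.4],8.78],[[3.26,-0.81,-0.8],[-0.0,-0.0,-2.5],8.78],[[3.3,-0.66,-0.81],[-0.0,-0.0,-2.4],8.78],[[3.32,-0.53,-0.8],[-0.0,-0.0,-2.5],8.78],[[3.34,-0.38,-0.81],[-0.0,-0.0,-2.4],8.78],[[3.35,-0.24,-0.8],[-0.0,-0.0,-2.5],8.78],[[3.36,-0.09,-0.81],[-0.0,-0.0,-2.4],8.78],[[3.36,0.05,-0.8],[-0.0,-0.0,-2.5],8.78],[[3.36,0.19,-0.81],[-0.0,-0.0,-2.4],8.78]]
[[[3.35,0.34,-0.8],[-0.0,-0.0,-2.5],8.78],[[3.33,0.48,-0.81],[-0.04,-0.06,-2.41],8.78]]
```

Emit:
jog_arm(targets=[[[2.45,-2.3,-0.8],[0,0,-2.5],8.78],[[2.55,-2.2,-0.8],[0,0,-2.4],8.78],[[2.65,-2.1,-0.8],[0,0,-2.5],8.78],[[2.7,-1.95,-0.8],[0,0,-2.4],8.78],[[2.8,-1.85,-0.8],[0,0,-2.5],8.78],[[2.9,-1.75,-0.8],[0,0,-2.4],8.78],[[2.95,-1.6,-0.8],[0,0,-2.5],8.78],[[3.0,-1.5,-0.8],[0,0,-2.4],8.78],[[3.1,-1.35,-0.8],[0,0,-2.5],8.78],[[3.15,-1.2,-0.8],[0,0,-2.4],8.78]])

```text
time: 0.93
eef_pos: [0.3661, -0.2841, 0.3029]
ee_rot: [-2.905, -1.196, 0.0]
contact_force: [1.9, -0.6, -0.7]
finger_gap: 0.997
gripper_force: 0.0
```

```bash
python3 - <<'E'
from h import *
import pickle
i=cam("wrist");im=arm.read_camera("wrist");cv2.imwrite("pics/w1.png",im[:,:,::-1]);pickle.dump(i,open("w1.pkl","wb"));st()
plan([.546,.075,.40],down(1.2927),8.78)
print(proj(i,[.555,-.317,.036]))
E
```

```text
0.9833 [ 0.3683 -0.2805  0.3043] [-2.9018 -1.2022 -0.0042] [0.9425 2.338  0.5016] 8.769625556199319 0.0
[[[3.14,-1.05,-0.79],[0.0,-0.0,-2.4],8.78],[[3.19,-0.91,-0.79],[0.0,-0.0,-2.4],8.78],[[3.22,-0.78,-0.79],[0.0,-0.0,-2.4],8.78],[[3.25,-0.64,-0.79],[0.0,-0.0,-2.4],8.78],[[3.28,-0.51,-0.79],[0.0,-0.0,-2.4],8.78],[[3.29,-0.37,-0.79],[0.0,-0.0,-2.4],8.78],[[3.31,-0.23,-0.79],[0.0,-0.0,-2.4],8.78],[[3.31,-0.09,-0.79],[0.0,-0.0,-2.5],8.78],[[3.31,0.05,-0.79],[0.0,-0.0,-2.4],8.78],[[3.31,0.19,-0.79],[0.0,-0.0,-2.5],8.78]]
[[[3.3,0.33,-0.79],[0.0,-0.1,-2.4],8.78],[[3.28,0.47,-0.79],[0.09,-0.03,-2.46],8.78]]
[[459.7559  65.5194]]
```

Emit:
jog_arm(targets=[[[3.15,-1.05,-0.8],[0,0,-2.4],8.78],[[3.2,-0.9,-0.8],[0,0,-2.4],8.78],[[3.2,-0.8,-0.8],[0,0,-2.4],8.78],[[3.25,-0.65,-0.8],[0,0,-2.4],8.78],[[3.3,-0.5,-0.8],[0,0,-2.4],8.78],[[3.3,-0.35,-0.8],[0,0,-2.4],8.78],[[3.3,-0.25,-0.8],[0,0,-2.4],8.78],[[3.3,-0.1,-0.8],[0,0,-2.5],8.78],[[3.3,0.05,-0.8],[0,0,-2.4],8.78],[[3.3,0.2,-0.8],[0,0,-2.5],8.78]])

```text
time: 1.82
eef_pos: [0.5162, 0.0112, 0.3828]
ee_rot: [-2.589, -1.779, 0.001]
contact_force: [0.1, -0.3, -0.2]
finger_gap: 0.998
gripper_force: 0.0
```

Emit:
jog_arm(targets=[[[3.3,0.35,-0.8],[0,0,-2.4],8.78],[[3.3,0.45,-0.8],[0,0,-2.5],8.78],[[0,0,0],[0,0,0],8.78],[[0,0,0],[0,0,0],8.78]])

```text
time: 2.15
eef_pos: [0.5463, 0.0701, 0.3983]
ee_rot: [-2.511, -1.888, 0.001]
contact_force: [-0.2, -0.0, 0.1]
finger_gap: 0.997
gripper_force: 0.0
```

```bash
python3 - <<'E'
from h import *
import pickle
i=cam("wrist");im=arm.read_camera("wrist")[:,:,::-1];cv2.imwrite("pics/w2.png",im);pickle.dump(i,open("w2.pkl","wb"));st()
w1=cv2.imread("pics/w1.png")
c=np.zeros((600,800,3),np.uint8)
c[:400,:640]=im
c[400:,:480]=cv2.resize(w1[0:133,320:640],(480,200),interpolation=cv2.INTER_CUBIC)
cv2.imwrite("pics/c2.png",c)
E
```

```text
2.2 [0.5456 0.069  0.398 ] [-2.5119 -1.886   0.0022] [ 0.2388 -0.0735 -0.1618] 8.774129960046988 0.0
```

View pics/c2.png

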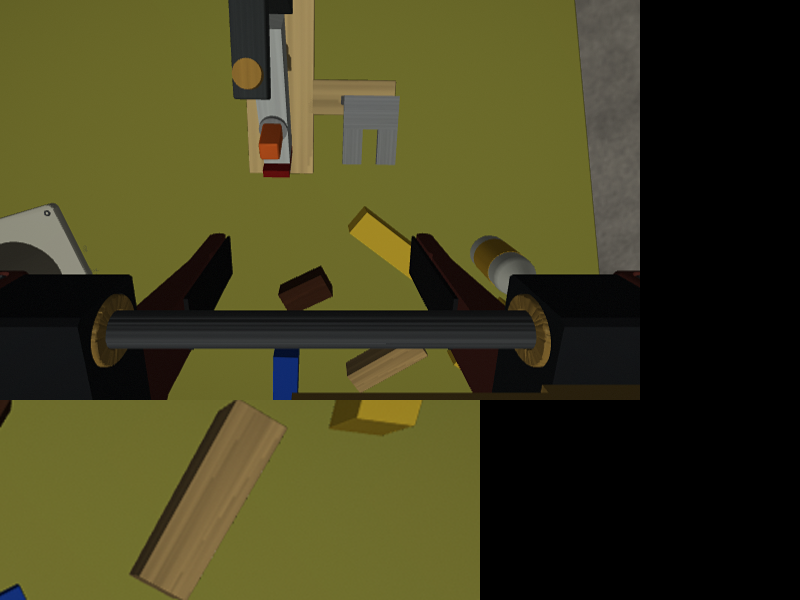

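```bash
cat > jigfit.py <<'E'
from h import *
import pickle
i=pickle.load(open("w2.pkl","rb"))
plate=np.array([[-56,-160,90],[-56,-90,90],[32,-160,90],[32,-90,90]])/1e3
stop=app(bedJ,np.array([[0,18,16],[0,-18,16]])/1e3)
g=np.array([[25,15,220],[25,-15,220]])/1e3
obs=[(i,plate,np.array([[397,164],[343,164],[399,97],[345,96]])),(i,stop,np.array([[264,164],[290,164.]]))]
j=fit(obs,[.5,.132,1.29]);print(j)
J=T(j[0],j[1],0,R.from_euler('z',j[2]));np.save("J.npy",J)
im=cv2.imread("pics/w2.png")
k=5;x0,y0=235,70
c=cv2.resize(im[y0:y0+115,x0:x0+160],None,fx=k,fy=k,interpolation=cv2.INTER_CUBIC)
def dl(L,col,closed=True):
    p=((proj(i,app(J,L))-[x0,y0]+.5)*k).round().astype(np.int32);cv2.polylines(c,[p],closed,col,1)
dl(plate[[0,1,3,2]],(0,255,0))
B=lambda a:app(bedJ,np.array(a)/1e3)
dl(B([[0,18,16],[0,-18,16],[-12,-18,16],[-12,18,16]]),(255,255,0))
dl(B([[0,18,0],[0,-18,0],[180,-18,0],[180,18,0]]),(255,0,0))
dl(B([[72,12,51],[72,-12,51],[48,-12,51],[48,12,51]]),(0,255,0))
dl(np.array([[25,15,220],[25,-15,220],[25,-15,242],[25,15,242]])/1e3,(0,255,255))
cv2.imwrite("pics/c3.png",c)
E
python3 jigfit.py
```

```text
resid px
 [[-1.4574  0.8685]
 [ 0.0225 -1.0604]
 [ 2.9574 -0.9045]
 [ 1.7414 -2.0179]]
resid px
 [[-0.8882  3.3952]
 [-0.5373  4.3587]]
[0.5041 0.137  1.2534]
```

View pics/c3.png

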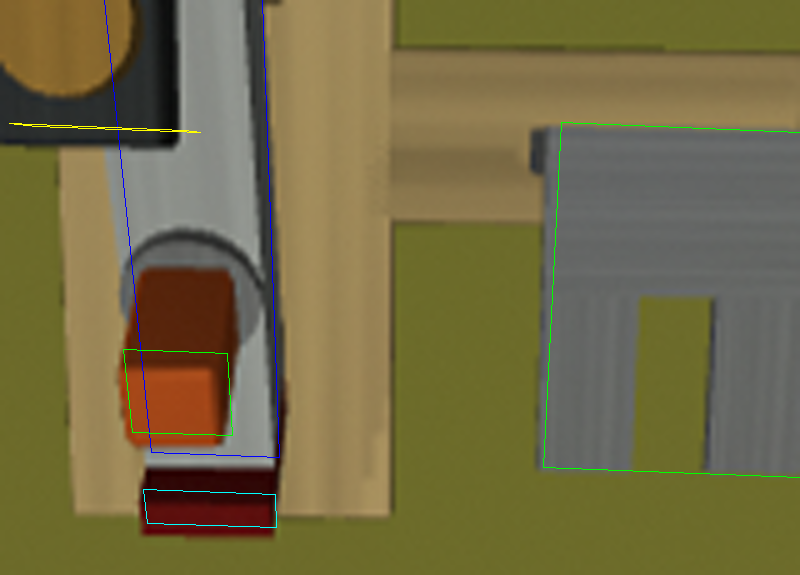

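```bash
python3 - <<'E'
s=open("jigfit.py").read()
a=s.index("obs=");b=s.index("j=fit")
s=s[:a]+'''U=lambda p:np.array(p)/5-.5+[235,70]
stop=app(bedJ,np.array([[0,18,16],[0,-18,16],[-12,18,16],[-12,-18,16]])/1e3)
hd=app(bedJ,np.array([[72,12,51],[72,-12,51],[48,-12,51],[48,12,51]])/1e3)
obs=[(i,plate,np.r_[[[397,164]],U([[543,467]]),[[399,97]],U([[545,125]])]),(i,stop,U([[143,500],[278,500],[143,535],[275,536]])),
(i,hd,U([[133,366],[213,366],[222,445],[128,445]])),(i,g[1:],U([[178,147]]))]
'''+s[b:]
open("jigfit.py","w").write(s.replace("c3.png","c4.png"))
E
python3 jigfit.py
```

```text
resid px
 [[-2.0887 -0.1957]
 [-0.8088  0.4421]
 [ 0.3436 -2.1269]
 [ 0.5144 -0.1187]]
resid px
 [[-0.3845  0.4846]
 [-1.0849  0.7153]
 [ 0.548   0.0507]
 [-0.0033  0.0772]]
resid px
 [[-3.5389 -0.3497]
 [ 1.2079 -0.1668]
 [ 0.946   0.3041]
 [-0.1784  0.1289]]
resid px
 [[ 0.9059 -0.0784]]
[0.5008 0.1348 1.2816]
```

View pics/c4.png

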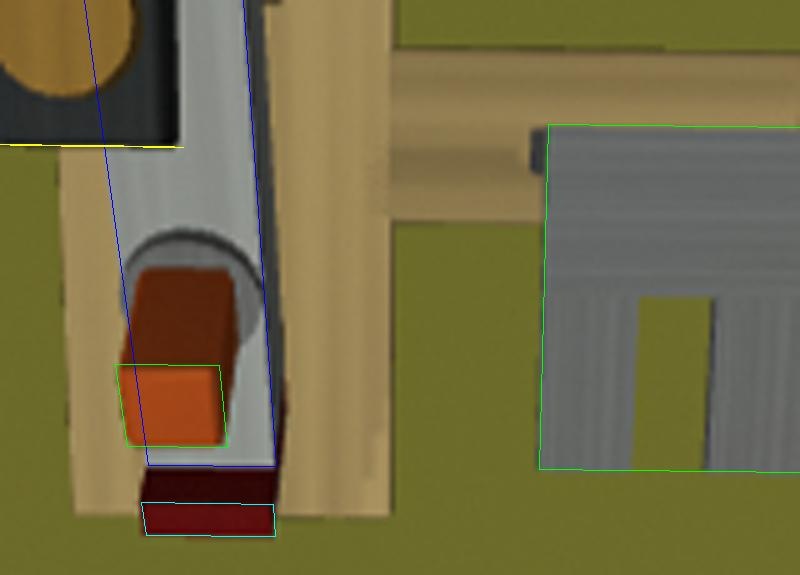

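```bash
python3 - <<'E'
s=open("jigfit.py").read()
s=s.replace("j=fit","obs=[(i,plate[[1,3]],obs[0][2][[1,3]]),obs[1],(i,hd[1:],obs[2][2][1:]),obs[3]];j=fit")
open("jigfit.py","w").write(s)
E
python3 jigfit.py | tail -1
cat >> h.py <<'E'
import os
if os.path.exists("J.npy"):
    J=np.load("J.npy");BED=J@bedJ
    tb=R.from_matrix(BED[:3,:3]@np.diag([1,-1,-1.]))   # tool square to rail
    tj=R.from_matrix(J[:3,:3]@np.diag([1,-1,-1.]))     # tool vertical, along jig
    bp=lambda x,y,z:app(BED,np.array([x,y,z])/1e3)[0]  # TCP points, mm
    jp=lambda x,y,z:app(J,np.array([x,y,z])/1e3)[0]
    def where():
        o=arm.get_obs();p=o["eef_pos"];r=R.from_rotvec(o["ee_rot"])
        print("jig",app(np.linalg.inv(J),p)[0]*1e3,"bed",app(np.linalg.inv(BED),p)[0]*1e3,"tilt-from-bed",(tb.inv()*r).as_rotvec(degrees=True),"from-jig",(tj.inv()*r).as_rotvec(degrees=True))
E
python3 -c "
from h import *
print(J);where();plan(bp(60,0,85),tb,5.0)"
```

```text
[0.5003 0.1351 1.2872]
[[ 0.2798 -0.9601  0.      0.5003]
 [ 0.9601  0.2798  0.      0.1351]
 [ 0.      0.      1.      0.    ]
 [ 0.      0.      0.      1.    ]]
jig [-50.7055 -61.949  397.9749] bed [174.5367 -61.949  283.7174] tilt-from-bed [  0.0778 -30.0486  -0.0281] from-jig [ 0.0671 -0.0486 -0.0468]
[[[0.01,-0.88,3.28],[-0.0,4.3,0.0],5.0],[[-0.24,-0.88,3.27],[-0.0,4.3,0.0],5.0],[[-0.49,-0.88,3.24],[-0.0,4.3,0.0],5.0],[[-0.73,-0.88,3.2],[-0.0,4.3,0.0],5.0],[[-0.96,-0.88,3.13],[-0.0,4.3,0.0],5.0],[[-1.19,-0.88,3.05],[-0.0,4.3,0.0],5.0],[[-1.42,-0.89,2.95],[-0.08,4.25,0.01],5.0]]
```

Emit:
jog_arm(targets=[[[0,-0.9,3.3],[0,4.3,0],5.0],[[-0.25,-0.9,3.3],[0,4.3,0],5.0],[[-0.5,-0.9,3.25],[0,4.3,0],5.0],[[-0.75,-0.9,3.2],[0,4.3,0],5.0],[[-0.95,-0.9,3.1],[0,4.3,0],5.0],[[-1.2,-0.9,3.0],[0,4.3,0],5.0],[[-1.4,-0.85,2.9],[0,4.25,0],5.0],[[0,0,0],[0,0,0],5.0],[[0,0,0],[0,0,0],5.0],[[0,0,0],[0,0,0],5.0]])

```text
time: 3.03
eef_pos: [0.4873, 0.0851, 0.1718]
ee_rot: [-2.217, -1.66, -0.592]
contact_force: [0.1, -1.1, 0.9]
finger_gap: 0.571
gripper_force: 0.0
```

```bash
python3 - <<'E'
from h import *
where();plan(bp(60,0,14),tb,5.0,vmax=1.5)
i=cam("wrist");im=arm.read_camera("wrist")[:,:,::-1].copy();
B=lambda a:app(BED,np.array(a)/1e3)
def dl(P,col): cv2.polylines(im,[proj(i,P).round().astype(np.int32)],True,col,1)
dl(B([[72,12,51],[72,-12,51],[48,-12,51],[48,12,51]]),(0,255,0))
dl(B([[0,18,16],[0,-18,16],[-12,-18,16],[-12,18,16]]),(255,255,0))
dl(app(J,np.array([[-56,-160,90],[-56,-90,90],[32,-90,90],[32,-160,90]])/1e3),(0,255,0))
cv2.imwrite("pics/w3.png",im)
E
```

```text
jig [-51.5666  -1.4594 171.8354] bed [60.7212 -1.4594 88.3055] tilt-from-bed [-0.096  -0.107   0.0832] from-jig [-0.072  29.893   0.1064]
[[[-0.01,-0.03,1.49],[0.0,0.0,-0.0],5.0],[[-0.01,-0.03,1.49],[0.0,0.0,-0.0],5.0],[[-0.01,-0.03,1.48],[0.0,0.0,-0.0],5.0],[[-0.01,-0.03,1.49],[0.0,0.1,-0.0],5.0],[[-0.02,-0.04,1.48],[0.1,0.01,-0.08],5.0]]
```

View pics/w3.png

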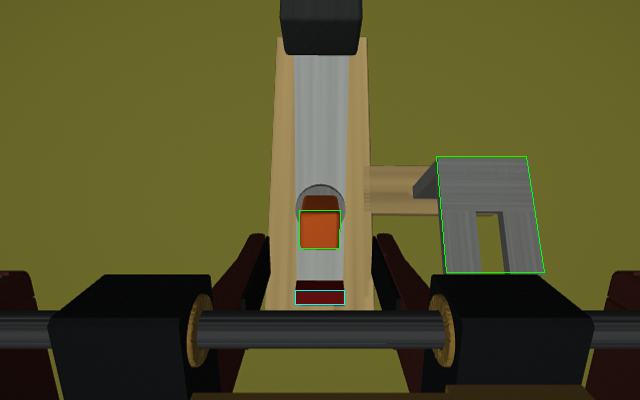

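The overlay matches the handle (320,229), the stop (320,297) and the plate. Descending to grip the pin.

Emit:
jog_arm(targets=[[[0,-0.05,1.5],[0,0,0],5.0],[[0,-0.05,1.5],[0,0,0],5.0],[[0,0,1.5],[0,0,0],5.0],[[-0.05,-0.05,1.5],[0,0,0],5.0],[[0,0,1.4],[0,0.1,0],5.0],[[0,0,0],[0,0,0],5.0],[[0,0,0],[0,0,0],1.5],[[0,0,0],[0,0,0],1.5],[[0,0,0],[0,0,0],1.5],[[0,0,0],[0,0,0],1.5]], newtons=25)

```text
time: 3.92
eef_pos: [0.4956, 0.1213, 0.1072]
ee_rot: [-2.213, -1.661, -0.597]
contact_force: [1.7, 0.2, 0.6]
finger_gap: 0.311
gripper_force: 0.6
```

```bash
python3 - <<'E'
from h import *
st();where()
E
```

```text
3.9167 [0.4956 0.1213 0.1072] [-2.2126 -1.6608 -0.5968] [1.7229 0.1859 0.5519] 2.7291811933164087 0.5500514432787895
jig [-14.495    0.6904 107.2265] bed [60.5218  0.6904 13.8167] tilt-from-bed [-0.0985  0.1029 -0.0556] from-jig [-0.1108 30.1028 -0.0285]
```

Emit:
jog_arm(targets=[[[0,0,0],[0,0,0],1.5],[[0,0,0],[0,0,0],1.5],[[0,0,0],[0,0,0],1.5],[[0,0,0],[0,0,0],1.5],[[0,0,-0.5],[0,0,0],1.5],[[0,0,-0.5],[0,0,0],1.5]])

```text
time: 4.42
eef_pos: [0.4948, 0.1165, 0.1154]
ee_rot: [-2.214, -1.659, -0.597]
contact_force: [5.3, 3.0, -2.3]
finger_gap: 0.272
gripper_force: 25.0
```

Emit:
jog_arm(targets=[[[0,0,-1.2],[0,0,0],1.5],[[0,0,-1.5],[0,0,0],1.5],[[0,0,-1.5],[0,0,0],1.5],[[0,0,-1.5],[0,0,0],1.5],[[0,0,-1.2],[0,0,0],1.5],[[0,0,0],[0,0,0],1.5],[[0,0,0],[0,0,0],1.5]])

```text
time: 5.0
eef_pos: [0.4838, 0.0833, 0.1747]
ee_rot: [-2.213, -1.66, -0.595]
contact_force: [0.2, 0.9, -1.4]
finger_gap: 0.271
gripper_force: 25.0
```

```bash
python3 - <<'E'
from h import *
st();where()
# upright, in front of / above notch: pin collar = TCP z -14mm -> collar 45 above plate+
plan(jp(-20,-125,90+14+62),tj,1.5,vmax=2.0,wmax=4)
E
```

```text
5.0 [0.4838 0.0833 0.1747] [-2.2129 -1.6597 -0.5953] [ 0.1684  0.8729 -1.445 ] 2.3807853223443347 24.991142749786377
jig [-54.3675   1.4046 174.676 ] bed [59.7159  1.4046 92.166 ] tilt-from-bed [-0.0449  0.0835  0.0007] from-jig [-0.0437 30.0835  0.0124]
[[[0.32,1.58,0.31],[0.0,-3.8,-0.0],1.5],[[0.34,1.58,0.29],[0.0,-3.8,-0.0],1.5],[[0.35,1.58,0.27],[0.0,-3.7,-0.0],1.5],[[0.37,1.58,0.24],[0.0,-3.8,-0.0],1.5],[[0.39,1.58,0.22],[0.0,-3.7,-0.0],1.5],[[0.4,1.58,0.19],[0.0,-3.8,-0.0],1.5],[[0.41,1.58,0.16],[0.0,-3.7,-0.0],1.5],[[0.42,1.58,0.14],[0.04,-3.78,-0.02],1.5]]
```

Emit:
jog_arm(targets=[[[0.3,1.6,0.3],[0,-3.8,0],1.5],[[0.35,1.6,0.3],[0,-3.8,0],1.5],[[0.35,1.6,0.25],[0,-3.7,0],1.5],[[0.35,1.6,0.25],[0,-3.8,0],1.5],[[0.4,1.6,0.2],[0,-3.7,0],1.5],[[0.4,1.55,0.2],[0,-3.8,0],1.5],[[0.4,1.55,0.15],[0,-3.7,0],1.5],[[0.4,1.55,0.15],[0,-3.8,0],1.5],[[0,0,0],[0,0,0],1.5],[[0,0,0],[0,0,0],1.5]])

```text
time: 5.83
eef_pos: [0.6141, 0.082, 0.164]
ee_rot: [-2.509, -1.887, 0.002]
contact_force: [-1.2, 0.2, -1.5]
finger_gap: 0.269
gripper_force: 25.0
```

```bash
python3 - <<'E'
from h import *
st();where()
im=arm.read_camera("top")[:,:,::-1];s=arm.read_camera("scene")[:,:,::-1]
z=lambda im,x,y,w,h,k:cv2.resize(im[y:y+h,x:x+w],None,fx=k,fy=k,interpolation=cv2.INTER_CUBIC)
c=z(s,300,150,160,120,5);i=cam("scene")
def dl(P,col): cv2.polylines(c,[((proj(i,P)-[300,150]+.5)*5).round().astype(np.int32)],True,col,1)
dl(app(J,np.array([[-56,-160,90],[-56,-90,90],[32,-90,90],[32,-160,90]])/1e3),(0,255,0))
P=app(J,np.array([[-20,-125,90+62-40],[-20,-125,90+62]])/1e3);dl(P,(0,0,255))
cv2.imwrite("pics/w4.png",c)
E
```

```text
5.8333 [0.6141 0.082  0.164 ] [-2.5089 -1.8871  0.0024] [-1.1835  0.1751 -1.488 ] 2.3600390592197615 24.991022050380707
jig [ -19.0543 -124.0808  164.0069] bed [  84.9635 -124.0808   65.2696] tilt-from-bed [  0.1876 -29.9926  -0.1009] from-jig [ 0.1534  0.0074 -0.1444]
```

View pics/w4.png

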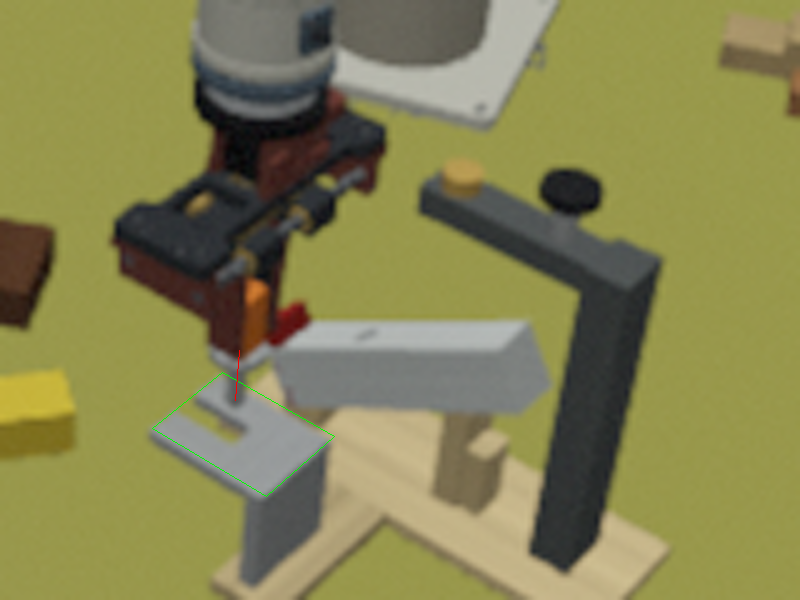

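Emit:
jog_arm(targets=[[[0,0.1,1.0],[0,0,0],1.5],[[0,0,1.0],[0,0,0],1.5],[[0,0,1.0],[0,0,0],1.5],[[0,0,1.0],[0,0,0],1.5],[[0,0,0.8],[0,0,0],1.5],[[0,0,0.5],[0,0,0],1.5],[[0,0,0.3],[0,0,0],1.5],[[0,0,0.2],[0,0,0],1.5],[[0,0,0],[0,0,0],1.5]])

```text
time: 6.68
eef_pos: [0.6156, 0.0804, 0.1074]
ee_rot: [-2.513, -1.885, 0.001]
contact_force: [0.4, -1.0, -0.9]
finger_gap: 0.274
gripper_force: 25.0
```

```bash
python3 - <<'E'
from h import *
st();where()
E
```

```text
6.6833 [0.6156 0.0804 0.1074] [-2.5128 -1.8854  0.0007] [ 0.3563 -1.0316 -0.8727] 2.4017123656568886 24.99111235141754
jig [ -20.2435 -125.9619  107.4147] bed [  55.6375 -125.9619   16.854 ] tilt-from-bed [  0.0216 -30.0194  -0.0058] from-jig [ 0.0191 -0.0194 -0.011 ]
```

Emit:
jog_arm(targets=[[[0.15,-0.1,0.1],[0,0,0],1.5],[[0,0,0.1],[0,0,0],1.5],[[0,0,0.1],[0,0,0],1.5],[[0,0,0],[0,0,0],1.5],[[0,0,0],[0,0,0],1.5]])

```text
time: 7.1
eef_pos: [0.6151, 0.0821, 0.1048]
ee_rot: [2.513, 1.885, -0.0]
contact_force: [0.7, -0.8, -0.9]
finger_gap: 0.273
gripper_force: 25.0
```

Emit:
jog_arm(targets=[[[0,0,0.1],[0,0,0],1.5],[[0,0,0.05],[0,0,0],1.5],[[0,0,0],[0,0,0],1.5],[[0,0,0],[0,0,0],1.5]])

```text
time: 7.43
eef_pos: [0.6153, 0.0821, 0.1036]
ee_rot: [2.513, 1.885, 0.0]
contact_force: [-1.1, -0.2, 3.7]
finger_gap: 0.272
gripper_force: 25.0
```

Contact at the expected height (103.6 vs 104 mm). Opening slowly, then withdrawing.

Emit:
jog_arm(targets=[[[0,0,0],[0,0,0],2.6],[[0,0,0],[0,0,0],3.0],[[0,0,0],[0,0,0],4.0],[[0,0,0],[0,0,0],5.0],[[0,0,0],[0,0,0],5.0],[[0,0,0],[0,0,0],5.0],[[0,0,0],[0,0,0],5.0],[[0,0,0],[0,0,0],5.0]])

```text
time: 8.1
eef_pos: [0.6151, 0.0821, 0.1032]
ee_rot: [2.513, 1.886, -0.0]
contact_force: [-0.1, 0.3, -0.1]
finger_gap: 0.575
gripper_force: 0.0
```

Emit:
jog_arm(targets=[[[0,0,-1.0],[0,0,0],5.0],[[0,0,-2.0],[0,0,0],5.0],[[0,0,-3.0],[0,0,0],5.0],[[0,0,-3.0],[0,0,0],5.0],[[0,0,-3.0],[0,0,0],5.0],[[0,0,-3.0],[0,0,0],5.0],[[0,0,0],[0,0,0],8.78],[[0,0,0],[0,0,0],8.78]])

```text
time: 8.77
eef_pos: [0.6162, 0.0822, 0.256]
ee_rot: [2.511, 1.884, 0.006]
contact_force: [-0.4, -0.4, -1.1]
finger_gap: 0.685
gripper_force: 0.0
```

```bash
python3 - <<'E'
from h import *
st()
cv2.imwrite("pics/w5.png",arm.read_camera("wrist")[:,:,::-1])
# view pose for blank: cam = TCP+72mm tool x; tool x along world az such that blank in upper half of image
az=np.arctan2(.31,1)  # along blank
b=np.array([.555,-.317])
# place blank ~ 30mm ahead of camera axis ground pt
p=b-0.0*np.array([np.cos(az),np.sin(az)])
for a in (az,1.2872-np.pi/2+0.0): print(np.degrees(a))
for d in (-.06,):
    plan([*(b+d*np.array([np.cos(az),np.sin(az)])),.30],down(az),8.78)
E
```

```text
8.7667 [0.6162 0.0822 0.256 ] [2.5108 1.884  0.0062] [-0.3727 -0.3678 -1.0512] 6.012131729527341 0.0
17.223436191131462
-16.24887261076044
[[[-3.33,0.03,-0.35],[0.0,-0.0,4.3],8.78],[[-3.32,0.28,-0.35],[0.0,-0.0,4.4],8.78],[[-3.29,0.53,-0.36],[0.0,-0.0,4.3],8.78],[[-3.24,0.78,-0.35],[0.0,-0.0,4.4],8.78],[[-3.17,1.02,-0.36],[0.0,-0.0,4.3],8.78],[[-3.08,1.26,-0.35],[0.0,-0.0,4.4],8.78],[[-2.98,1.49,-0.36],[0.0,-0.0,4.3],8.78],[[-2.86,1.71,-0.35],[0.0,-0.0,4.4],8.78],[[-2.72,1.93,-0.36],[0.0,-0.0,4.3],8.78],[[-2.57,2.13,-0.35],[0.0,-0.0,4.4],8.78]]
[[[-2.39,2.31,-0.36],[0.0,-0.0,4.3],8.78],[[-2.22,2.49,-0.35],[0.0,-0.0,4.4],8.78],[[-2.01,2.65,-0.36],[0.03,-0.06,4.34],8.78]]
```

Emit:
jog_arm(targets=[[[-3.35,0.05,-0.35],[0,0,4.3],8.78],[[-3.3,0.3,-0.35],[0,0,4.4],8.78],[[-3.3,0.55,-0.35],[0,0,4.3],8.78],[[-3.25,0.8,-0.35],[0,0,4.4],8.78],[[-3.15,1.0,-0.35],[0,0,4.3],8.78],[[-3.1,1.25,-0.35],[0,0,4.4],8.78],[[-3.0,1.5,-0.35],[0,0,4.3],8.78],[[-2.85,1.7,-0.35],[0,0,4.4],8.78],[[-2.7,1.95,-0.35],[0,0,4.3],8.78],[[-2.55,2.15,-0.35],[0,0,4.4],8.78]])

```text
time: 9.65
eef_pos: [0.524, -0.2401, 0.2866]
ee_rot: [-3.032, -0.814, 0.004]
contact_force: [-0.2, -0.5, 0.6]
finger_gap: 1.002
gripper_force: 0.0
```

Emit:
jog_arm(targets=[[[-2.4,2.3,-0.35],[0,0,4.3],8.78],[[-2.2,2.5,-0.35],[0,0,4.4],8.78],[[-2.0,2.65,-0.35],[0,0,4.3],8.78],[[0,0,0],[0,0,0],8.78],[[0,0,0],[0,0,0],8.78],[[0,0,0],[0,0,0],8.78]])

```text
time: 10.15
eef_pos: [0.4982, -0.3344, 0.2973]
ee_rot: [-3.104, -0.472, 0.003]
contact_force: [0.6, 0.3, -0.6]
finger_gap: 0.999
gripper_force: 0.0
```

```bash
python3 - <<'E'
from h import *
import pickle
i=cam("wrist");im=arm.read_camera("wrist")[:,:,::-1];st()
cv2.imwrite("pics/w6.png",im);pickle.dump(i,open("w6.pkl","wb"))
s=arm.read_camera("scene")[:,:,::-1]
c=np.zeros((600,800,3),np.uint8);c[:400,:640]=im
c[400:,:300]=cv2.resize(s[205:255,325:400],(300,200),interpolation=cv2.INTER_CUBIC)
g=proj(i,[.555,-.317,.036])[0];print(g)
cv2.imwrite("pics/c6.png",c)
E
```

```text
10.2 [ 0.4985 -0.334   0.2976] [-3.104  -0.4732  0.0028] [-0.2491  0.0262  0.1397] 8.770639838077091 0.0
[321.6428 111.8327]
```

View pics/c6.png

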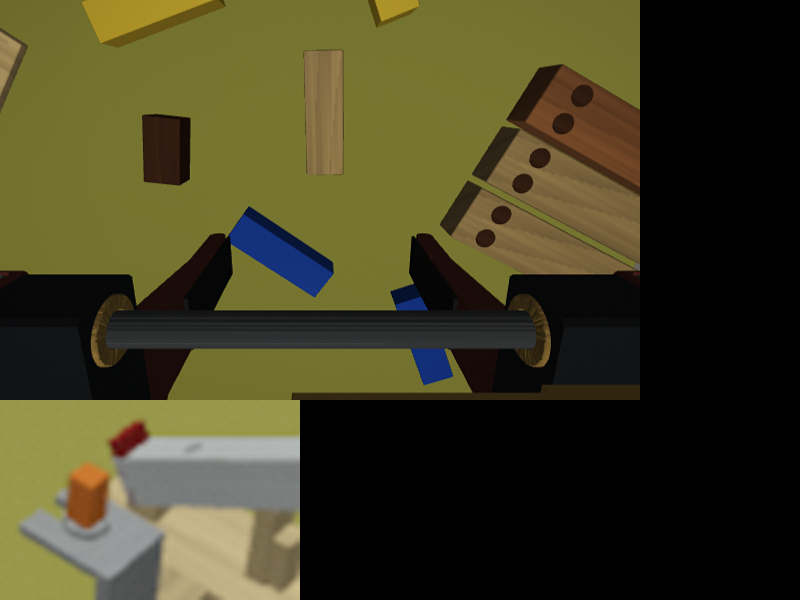

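The pin hangs upright in the notch. The blank's top face has corners (304,51), (343,50), (343,174) and (306,174).

```bash
python3 - <<'E'
from h import *
import pickle
i=pickle.load(open("w6.pkl","rb"))
uv=np.array([[304,51],[343,50],[343,174],[306,174.]])
L=np.array([[70,22,36],[70,-22,36],[-70,-22,36],[-70,22,36]])/1e3
P=unproj(i,uv,.036);print(P,np.linalg.norm(P-np.roll(P,1,0),axis=1))
b=fit([(i,L,uv)],[.555,-.317,.31]);print(b)
np.save("b.npy",b)
az=b[2];u=np.array([np.cos(az),np.sin(az)])
g=b[:2]-0*u
# grasp point 20 mm above bench -> TCP z .003 ; use grasp 25mm: tip z 6mm
plan([*g,.06],down(az),8.0)
E
```

```text
[[ 0.6115 -0.2789  0.036 ]
 [ 0.6253 -0.3197  0.036 ]
 [ 0.4931 -0.3634  0.036 ]
 [ 0.4798 -0.3207  0.036 ]] [0.1382 0.0431 0.1392 0.0447]
resid px
 [[-0.4627 -0.7524]
 [ 0.4129 -0.2625]
 [-0.268   0.4368]
 [ 0.3135  0.8121]]
[ 0.5523 -0.3207  0.3135]
[[[0.79,0.06,3.4],[-0.0,0.0,-0.1],8.0],[[0.79,0.06,3.4],[-0.0,0.0,-0.1],8.0],[[0.79,0.06,3.4],[-0.0,0.0,-0.1],8.0],[[0.79,0.06,3.39],[-0.0,0.0,-0.1],8.0],[[0.79,0.06,3.4],[-0.0,0.0,-0.1],8.0],[[0.79,0.06,3.39],[-0.0,0.0,-0.0],8.0],[[0.78,0.06,3.4],[-0.09,0.07,-0.09],8.0]]
```

Emit:
jog_arm(targets=[[[0.65,0.05,3.4],[0,0,-0.1],8.0],[[0.65,0.05,3.4],[0,0,-0.1],8.0],[[0.65,0.05,3.4],[0,0,-0.1],8.0],[[0.65,0.05,3.4],[0,0,-0.1],8.0],[[0.65,0.05,3.4],[0,0,-0.1],8.0],[[0.65,0.05,3.4],[0,0,-0.1],8.0],[[0.6,0.05,3.0],[0,0,0],8.0],[[0,0,0],[0,0,0],8.0],[[0,0,0],[0,0,0],8.0],[[0,0,0],[0,0,0],8.0]])

```text
time: 11.08
eef_pos: [0.5436, -0.3247, 0.0662]
ee_rot: [3.102, 0.49, 0.001]
contact_force: [0.4, -0.2, 0.2]
finger_gap: 0.91
gripper_force: 0.0
```

```bash
python3 - <<'E'
from h import *
st();b=np.load("b.npy");az=b[2];u=np.array([np.cos(az),np.sin(az)])
plan([*(b[:2]-.01*u),.006],down(az),8.0,vmax=1.5)
E
```

```text
11.0833 [ 0.5436 -0.3247  0.0662] [3.1022 0.4897 0.0011] [ 0.4176 -0.1592  0.1618] 7.988827878463144 0.0
[[[-0.01,-0.02,1.2],[0.0,-0.0,-0.0],8.0],[[-0.01,-0.02,1.2],[0.0,-0.0,-0.0],8.0],[[-0.01,-0.02,1.21],[0.0,-0.0,-0.0],8.0],[[-0.01,-0.03,1.2],[0.0,-0.0,-0.0],8.0],[[-0.01,-0.02,1.21],[0.06,-0.03,-0.02],8.0]]
```

Emit:
jog_arm(targets=[[[0,0,1.2],[0,0,0],8.0],[[0,-0.05,1.2],[0,0,0],8.0],[[-0.05,0,1.2],[0,0,0],8.0],[[0,-0.05,1.2],[0,0,0],8.0],[[0,0,1.2],[0,0,0],8.0],[[0,0,0],[0,0,0],8.0],[[0,0,0],[0,0,0],3.5],[[0,0,0],[0,0,0],3.5],[[0,0,0],[0,0,0],3.5],[[0,0,0],[0,0,0],3.5]], newtons=25)

```text
time: 11.92
eef_pos: [0.5424, -0.3244, 0.0054]
ee_rot: [3.103, 0.488, 0.001]
contact_force: [-0.5, 0.4, -0.2]
finger_gap: 0.644
gripper_force: 0.0
```

Emit:
jog_arm(targets=[[[0,0,0],[0,0,0],3.5],[[0,0,0],[0,0,0],3.5],[[0,0,0],[0,0,0],3.5],[[0,0,0],[0,0,0],3.5],[[0,0,0],[0,0,0],3.5]])

```text
time: 12.33
eef_pos: [0.5423, -0.3243, 0.0053]
ee_rot: [3.103, 0.488, 0.0]
contact_force: [-0.3, 0.0, 4.8]
finger_gap: 0.5
gripper_force: 25.0
```

```bash
python3 - <<'E'
from h import *
st();b=np.load("b.npy");az=b[2];o=arm.get_obs();r=R.from_rotvec(o["ee_rot"])
d=np.r_[b[:2],0]-o["eef_pos"];print("blank origin in tool mm",r.inv().apply(d)*1e3)
E
```

```text
12.3333 [ 0.5423 -0.3243  0.0053] [3.1029 0.4878 0.0004] [-0.2514  0.0141  4.755 ] 4.385829676208133 24.985671937465668
blank origin in tool mm [10.6428 -0.3414  5.2836]
```

Emit:
jog_arm(targets=[[[0,0,-0.8],[0,0,0],3.5],[[0,0,-2.0],[0,0,0],3.5],[[0,0,-3.0],[0,0,0],3.5],[[0,0,-3.0],[0,0,0],3.5],[[0,0,-3.0],[0,0,0],3.5],[[0,0,-3.0],[0,0,0],3.5],[[0,0,-3.0],[0,0,0],3.5],[[0,0,0],[0,0,0],3.5]], newtons=35)

```text
time: 13.0
eef_pos: [0.5448, -0.3258, 0.1894]
ee_rot: [3.097, 0.487, 0.011]
contact_force: [0.8, -0.1, -0.6]
finger_gap: 0.495
gripper_force: 35.0
```

```bash
python3 - <<'E'
from h import *
st();plan(bp(15,0,85),tb,3.5,vmax=2.5,wmax=4)
E
```

```text
13.0 [ 0.5448 -0.3258  0.1894] [3.0971 0.4868 0.011 ] [ 0.7857 -0.1067 -0.5595] 4.349882177672115 34.98309016227722
[[[0.3,-2.37,0.25],[0.9,1.7,-3.4],3.5],[[0.44,-2.34,0.3],[1.0,1.7,-3.4],3.5],[[0.56,-2.3,0.36],[0.9,1.7,-3.4],3.5],[[0.69,-2.26,0.41],[0.9,1.7,-3.4],3.5],[[0.81,-2.21,0.47],[1.0,1.7,-3.4],3.5],[[0.92,-2.15,0.53],[0.9,1.7,-3.4],3.5],[[1.03,-2.08,0.6],[1.0,1.7,-3.4],3.5],[[1.13,-2.01,0.66],[0.9,1.7,-3.4],3.5],[[1.23,-1.93,0.73],[0.9,1.7,-3.4],3.5],[[1.32,-1.84,0.8],[1.0,1.7,-3.4],3.5]]
[[[1.4,-1.74,0.87],[0.9,1.7,-3.4],3.5],[[1.47,-1.64,0.94],[1.0,1.8,-3.4],3.5],[[1.54,-1.54,1.01],[0.9,1.7,-3.4],3.5],[[1.59,-1.43,1.08],[1.0,1.8,-3.4],3.5],[[1.64,-1.31,1.16],[0.9,1.7,-3.4],3.5],[[1.68,-1.19,1.23],[0.97,1.79,-3.42],3.5]]
```

Emit:
jog_arm(targets=[[[0.3,-2.35,0.25],[0.9,1.7,-3.4],3.5],[[0.45,-2.35,0.3],[1.0,1.7,-3.4],3.5],[[0.55,-2.3,0.35],[0.9,1.7,-3.4],3.5],[[0.7,-2.25,0.4],[0.9,1.7,-3.4],3.5],[[0.8,-2.2,0.45],[1.0,1.7,-3.4],3.5],[[0.9,-2.15,0.55],[0.9,1.7,-3.4],3.5],[[1.05,-2.1,0.6],[1.0,1.7,-3.4],3.5],[[1.15,-2.0,0.65],[0.9,1.7,-3.4],3.5],[[1.25,-1.95,0.75],[0.9,1.7,-3.4],3.5],[[1.3,-1.85,0.8],[1.0,1.7,-3.4],3.5]])

```text
time: 13.83
eef_pos: [0.4973, -0.0881, 0.1569]
ee_rot: [-2.612, -1.284, -0.387]
contact_force: [-0.7, 0.2, -1.7]
finger_gap: 0.501
gripper_force: 35.0
```

Emit:
jog_arm(targets=[[[1.4,-1.75,0.85],[0.9,1.7,-3.4],3.5],[[1.45,-1.65,0.95],[1.0,1.8,-3.4],3.5],[[1.55,-1.55,1.0],[0.9,1.7,-3.4],3.5],[[1.6,-1.45,1.1],[1.0,1.8,-3.4],3.5],[[1.65,-1.3,1.15],[0.9,1.7,-3.4],3.5],[[1.7,-1.2,1.25],[1.0,1.8,-3.4],3.5],[[0,0,0],[0,0,0],3.5],[[0,0,0],[0,0,0],3.5],[[0,0,0],[0,0,0],3.5]])

```text
time: 14.58
eef_pos: [0.4721, 0.0512, 0.1421]
ee_rot: [-2.211, -1.652, -0.586]
contact_force: [0.1, 0.6, -2.3]
finger_gap: 0.499
gripper_force: 35.0
```

```bash
python3 - <<'E'
from h import *
st();where();plan(bp(61.5,0,36),tb,3.5,vmax=2)
E
```

```text
14.5833 [0.4721 0.0512 0.1421] [-2.2108 -1.6519 -0.5857] [ 0.0643  0.5562 -2.3439] 4.383710983698034 34.983306527137756
jig [-88.3915   3.6624 142.1132] bed [13.9689  3.6624 80.9778] tilt-from-bed [0.4532 0.0983 0.3407] from-jig [ 0.5321 30.0981  0.2142]
[[[1.19,0.09,1.13],[-0.1,-0.0,-0.1],3.5],[[1.19,0.09,1.12],[-0.1,-0.0,-0.1],3.5],[[1.18,0.1,1.13],[-0.1,-0.0,-0.1],3.5],[[1.19,0.09,1.12],[-0.15,-0.1,-0.04],3.5]]
```

Emit:
jog_arm(targets=[[[1.2,0.1,1.1],[-0.1,0,-0.1],3.5],[[1.2,0.1,1.1],[-0.1,0,-0.1],3.5],[[1.2,0.1,1.1],[-0.1,0,-0.1],3.5],[[1.2,0.1,1.1],[-0.1,-0.1,0],3.5],[[0,0,0],[0,0,0],3.5],[[0,0,0],[0,0,0],3.5],[[0,0,0],[0,0,0],3.5]])

```text
time: 15.17
eef_pos: [0.4936, 0.1109, 0.1285]
ee_rot: [-2.212, -1.66, -0.593]
contact_force: [-0.1, 0.7, -1.5]
finger_gap: 0.498
gripper_force: 35.0
```

```bash
python3 - <<'E'
from h import *
i=cam("wrist");st();where();plan(bp(61.5,0,9),tb,3.5,vmax=1)
im=arm.read_camera("wrist")[:,:,::-1].copy()
r=R.from_rotvec(arm.get_obs()["ee_rot"]);p=arm.get_obs()["eef_pos"]
def dl(P,col): cv2.polylines(im,[proj(i,P).round().astype(np.int32)],True,col,1)
dl(p+r.apply(np.array([[80.6,22,-30.7],[80.6,-22,-30.7],[-59.4,-22,-30.7],[-59.4,22,-30.7]])/1e3),(0,255,0))
B=lambda a:app(BED,np.array(a)/1e3)
dl(B([[0,18,0],[0,-18,0],[180,-18,0],[180,18,0]]),(255,0,0))
cv2.imwrite("pics/w7.png",im)
E
```

```text
15.1667 [0.4936 0.1109 0.1285] [-2.2124 -1.6598 -0.5931] [-0.135   0.665  -1.4835] 4.371025490705065 34.98306155204773
jig [-25.0476  -0.2843 128.4607] bed [62.     -0.2843 37.4824] tilt-from-bed [0.0402 0.0407 0.0072] from-jig [ 0.0411 30.0407 -0.0035]
[[[-0.02,-0.01,0.95],[-0.0,-0.0,-0.0],3.5],[[-0.02,-0.01,0.95],[-0.0,-0.0,-0.0],3.5],[[-0.01,-0.01,0.95],[-0.04,-0.04,-0.01],3.5]]
```

View pics/w7.png

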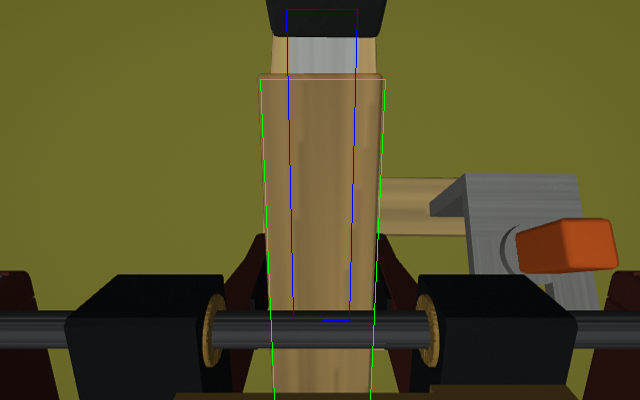

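The blank is held straight and centred, about 2 mm further uphill than predicted (end edge at row 74 vs 79.5), with the pin parked at right. Lowering with a small downhill correction.

Emit:
jog_arm(targets=[[[-0.1,0,0.95],[0,0,0],3.5],[[-0.1,0,0.95],[0,0,0],3.5],[[0,0,0.7],[0,0,0],3.5],[[0,0,0.3],[0,0,0],3.5],[[0,0,0],[0,0,0],3.5],[[0,0,0],[0,0,0],3.5]])

```text
time: 15.72
eef_pos: [0.4967, 0.1242, 0.1017]
ee_rot: [-2.211, -1.66, -0.592]
contact_force: [0.0, 0.4, -2.7]
finger_gap: 0.502
gripper_force: 35.0
```

```bash
python3 - <<'E'
from h import *
st();where();print("F bed",BED[:3,:3].T@arm.get_obs()["contact_force"])
E
```

```text
15.7167 [0.4967 0.1242 0.1017] [-2.211  -1.6597 -0.5916] [ 0.0457  0.4374 -2.6609] 4.408611699933752 34.98330295085907
jig [-11.4314   0.4939 101.732 ] bed [60.4276  0.4939  7.5266] tilt-from-bed [0.1421 0.0519 0.0018] from-jig [ 0.1393 30.0519 -0.0355]
F bed [-0.9557  0.0785 -2.5208]
```

Emit:
jog_arm(targets=[[[-0.1,0,0.1],[0,0,0],3.5],[[-0.05,0,0.1],[0,0,0],3.5],[[0,0,0],[0,0,0],3.5],[[0,0,0],[0,0,0],3.5]])

```text
time: 16.05
eef_pos: [0.4969, 0.1237, 0.0998]
ee_rot: [-2.212, -1.66, -0.593]
contact_force: [-0.3, 0.0, -2.5]
finger_gap: 0.503
gripper_force: 35.0
```

```bash
python3 - <<'E'
from h import *
st();where();print("F bed",BED[:3,:3].T@arm.get_obs()["contact_force"])
E
```

```text
16.05 [0.4969 0.1237 0.0998] [-2.2116 -1.66   -0.5931] [-0.2737  0.0149 -2.4547] 4.414494638477005 34.98321890830994
jig [-11.8865   0.1013  99.8122] bed [59.0736  0.1013  6.0915] tilt-from-bed [ 0.0681  0.0633 -0.0135] from-jig [ 0.063  30.0633 -0.031 ]
F bed [-1.2812  0.2669 -2.0947]
```

Emit:
jog_arm(targets=[[[-0.05,0,0.1],[0,0,0],3.5],[[0,0,0.05],[0,0,0],3.5],[[0,0,0],[0,0,0],3.5],[[0,0,0],[0,0,0],3.5]])

```text
time: 16.38
eef_pos: [0.4971, 0.1238, 0.0991]
ee_rot: [-2.211, -1.66, -0.595]
contact_force: [-4.8, -5.1, 10.6]
finger_gap: 0.497
gripper_force: 35.0
```

```bash
python3 - <<'E'
from h import *
st();where();print("F bed",BED[:3,:3].T@arm.get_obs()["contact_force"])
E
```

```text
16.3833 [0.4971 0.1238 0.0991] [-2.2112 -1.6603 -0.5945] [-4.8267 -5.1114 10.5921] 4.363099511197868 34.98780906200409
jig [-11.7217  -0.0023  99.1029] bed [58.8617 -0.0023  5.3948] tilt-from-bed [ 0.0333  0.1038 -0.0397] from-jig [ 0.0221 30.1038 -0.0475]
F bed [-0.1233  3.2039 12.3019]
```

Emit:
jog_arm(targets=[[[-0.1,0,-0.05],[0,0,0],3.5],[[-0.05,0,0],[0,0,0],3.5],[[0,0,0],[0,0,0],3.5]])

```text
time: 16.63
eef_pos: [0.497, 0.1229, 0.0986]
ee_rot: [-2.211, -1.659, -0.595]
contact_force: [-1.2, 0.2, 8.7]
finger_gap: 0.496
gripper_force: 35.0
```

```bash
python3 - <<'E'
from h import *
st();where();print("F bed",BED[:3,:3].T@arm.get_obs()["contact_force"])
E
```

```text
16.6333 [0.497  0.1229 0.0986] [-2.2108 -1.6593 -0.5949] [-1.2384  0.2304  8.7339] 4.356351785786859 34.98499274253845
jig [-12.6168  -0.1801  98.638 ] bed [57.854  -0.1801  5.4398] tilt-from-bed [ 0.052   0.1495 -0.0124] from-jig [ 0.0475 30.1495 -0.0257]
F bed [4.2585 1.2534 7.6264]
```

Emit:
jog_arm(targets=[[[-0.1,0,0],[0,0,0],3.5],[[-0.05,0,0],[0,0,0],3.5],[[0,0,0],[0,0,0],3.5]])

```text
time: 16.88
eef_pos: [0.4971, 0.1227, 0.0987]
ee_rot: [-2.209, -1.658, -0.597]
contact_force: [-0.9, 7.2, 11.5]
finger_gap: 0.496
gripper_force: 35.0
```

```bash
python3 - <<'E'
from h import *
st();where();print("F bed",BED[:3,:3].T@arm.get_obs()["contact_force"])
E
```

```text
16.8833 [0.4971 0.1227 0.0987] [-2.2091 -1.6577 -0.5968] [-0.8536  7.2437 11.4694] 4.358780376270269 34.99027132987976
jig [-12.7702  -0.2922  98.6796] bed [57.742  -0.2922  5.5525] tilt-from-bed [0.0808 0.2914 0.0054] from-jig [ 0.0804 30.2914 -0.0159]
F bed [11.5506  2.8462  6.575 ]
```

The position stalled and Fx jumped, so the blank is against the stop (centre ≈ 70 mm). Releasing, then backing off square to the rail.

Emit:
jog_arm(targets=[[[0.05,0,0],[0,0,0],3.5],[[0,0,0],[0,0,0],4.6],[[0,0,0],[0,0,0],5.0],[[0,0,0],[0,0,0],6.0],[[0,0,0],[0,0,0],6.5],[[0,0,0],[0,0,0],6.5],[[0,0,0],[0,0,0],6.5],[[0,0,0],[0,0,0],6.5]])

```text
time: 17.55
eef_pos: [0.4962, 0.1217, 0.0972]
ee_rot: [-2.212, -1.66, -0.593]
contact_force: [0.9, -0.9, -0.4]
finger_gap: 0.742
gripper_force: 0.0
```

Emit:
jog_arm(targets=[[[0,0,-0.5],[0,0,0],6.5],[[0,0,-1.5],[0,0,0],6.5],[[0,0,-2.5],[0,0,0],6.5],[[0,0,-3.0],[0,0,0],6.5],[[-0.5,0,-3.0],[0,0,0],6.5],[[-1.0,0,-3.0],[0,0,0],6.5],[[-2.0,0,-3.0],[0,0,0],6.5],[[0,0,0],[0,0,0],6.5],[[0,0,0],[0,0,0],6.5],[[0,0,0],[0,0,0],6.5]])

```text
time: 18.38
eef_pos: [0.4646, 0.0133, 0.2225]
ee_rot: [-2.212, -1.659, -0.593]
contact_force: [-0.0, -0.0, 0.6]
finger_gap: 0.745
gripper_force: 0.0
```

```bash
python3 - <<'E'
from h import *
i=cam("wrist");st();where()
im=arm.read_camera("wrist")[:,:,::-1].copy()
s=arm.read_camera("scene")[:,:,::-1]
B=lambda a:app(BED,np.array(a)/1e3)
def dl(P,col): cv2.polylines(im,[proj(i,P).round().astype(np.int32)],True,col,1)
dl(B([[0,22,36],[0,-22,36],[140,-22,36],[140,22,36]]),(0,255,0))
dl(B([[0,18,16],[0,-18,16],[-12,-18,16],[-12,18,16]]),(255,255,0))
dl(app(J,np.array([[-38,-143,96],[-38,-107,96],[-2,-107,96],[-2,-143,96]])/1e3),(0,255,0))
c=np.zeros((600,800,3),np.uint8);c[:400,:640]=im
c[400:,:300]=cv2.resize(s[195:255,325:415],(300,200),interpolation=cv2.INTER_CUBIC)
cv2.imwrite("pics/c8.png",c)
E
```

```text
18.3833 [0.4646 0.0133 0.2225] [-2.2122 -1.6588 -0.5928] [-0.0045 -0.0012  0.5605] 6.538326942434132 0.0
jig [-126.8985    0.214   222.516 ] bed [ 20.8222   0.214  169.8621] tilt-from-bed [0.0724 0.0651 0.043 ] from-jig [ 0.082  30.0651  0.0231]
```

View pics/c8.png

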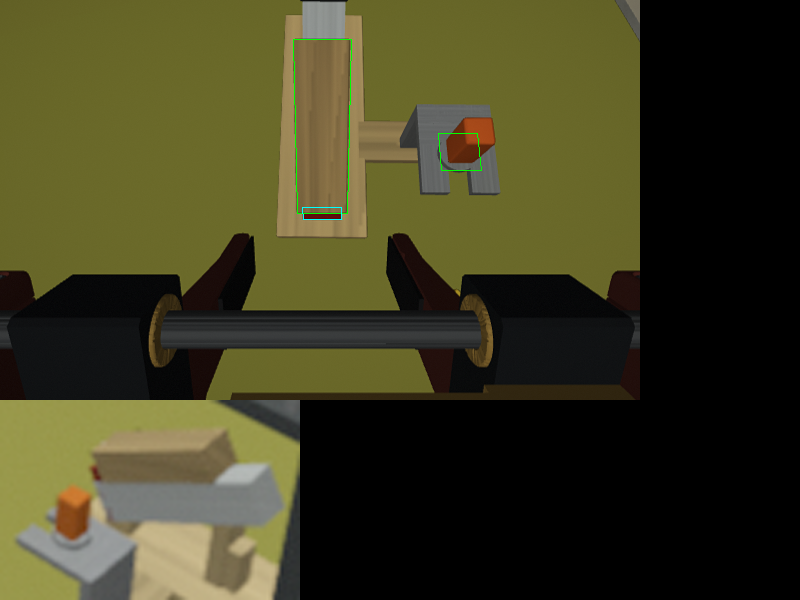

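The blank matches the ideal outline against the stop, and the pin collar sits in its predicted square. I'm handing the job in.

```bash
python3 -c "
from plant import arm
print(arm.job_done())"
```

```text
the job is handed in; nothing more can be done
None
```

I handed the job in at about 18.5 s of the 61 s allowed: the pin is parked upright in the notch and let go, and the long blank lies flat and centred on the rail against the red stop; the final images agree, but no verdict was returned.

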